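# Snap the sweets box shut

## Task

The white lid of the clear chocolate box is not snapped on yet: press down around its rim with a fingertip, section by section, until all four rim sections have clicked shut and lie flush. Only press: do not lift or tip the box or push it from its place, and leave everything else on the table where it is.

Things in the scene. Friction and masses are not known exactly. Their poses are not given: they have to be found in the camera images.
- sweets_box: Clear rectangular tub of chocolates with a plain white lid that clicks on: 146 mm along its own x, 196 mm along its own y, 78 mm high to the flat lid top; about 1 kg, loose on the table. Origin at the centre of its underside, z up. Four rim sections, one mid-side each, hinge on the lid's centre panel (72 x 122 mm), outer edges raised when open; the 37 mm corners are fixed and flush.
- lid_centre (a point): centre of the lid's flat top, 78 mm up; frame as sweets_box. How each section snaps: a light spring holds it up; pushed down at its press point it moves freely to 0.30 rad, resists with about 9 N (more nearer the hinge), gives way below about 0.2 rad and, pushed on until flush, stays shut with about 0.02 rad play; let go earlier it springs back up.
- rim_near (a joint): hinge angle of the white rim section on the side of the box facing -x of the box (towards the robot), 119 mm long, 37 mm from hinge to outer edge, 4 mm thick; 0 = snapped shut, flush with the lid top; 0.36 rad = standing up, outer edge 13 mm higher. At the start it stands up.
- rim_near_press (a point): point on the top face of section rim_near, mid-length, 12 mm in from its outer edge and 25 mm from its hinge; moves with the section: 78 mm above the table when shut, about 87 mm when up. Push straight down here. Its own x points outward from the box, z is the normal of the top face.
- rim_far (a joint): hinge angle of the white rim section on the box's +x side, 119 mm long, 37 mm from hinge to outer edge, 4 mm thick; 0 = snapped shut, flush with the lid top; 0.36 rad = standing up, outer edge 13 mm higher. At the start it stands up.
- rim_far_press (a point): point on the top face of section rim_far, mid-length, 12 mm in from its outer edge and 25 mm from its hinge; moves with the section: 78 mm above the table when shut, about 87 mm when up. Push straight down here. Its own x points outward from the box, z is the normal of the top face.
- rim_left (a joint): hinge angle of the white rim section on the box's +y side, 69 mm long, 37 mm from hinge to outer edge, 4 mm thick; 0 = snapped shut, flush with the lid top; 0.36 rad = standing up, outer edge 13 mm higher. At the start it stands up.
- rim_left_press (a point): point on the top face of section rim_left, mid-length, 12 mm in from its outer edge and 25 mm from its hinge; moves with the section: 78 mm above the table when shut, about 87 mm when up. Push straight down here. Its own x points outward from the box, z is the normal of the top face.
- rim_right (a joint): hinge angle of the white rim section on the box's -y side, 69 mm long, 37 mm from hinge to outer edge, 4 mm thick; 0 = snapped shut, flush with the lid top; 0.36 rad = standing up, outer edge 13 mm higher. At the start it stands up, or may already be shut.
- rim_right_press (a point): point on the top face of section rim_right, mid-length, 12 mm in from its outer edge and 25 mm from its hinge; moves with the section: 78 mm above the table when shut, about 87 mm when up. Push straight down here. Its own x points outward from the box, z is the normal of the top face.
- mug_a_mid (a point): glass mug beside the box's left end, 72 mm across and 85 mm high plus handle; point on its axis 42 mm up; leave alone
- mug_b_mid (a point): the same kind of mug beside the box's right end; leave alone
- coffee_jar_mid (a point): jar with black cap, 68 mm across, 100 mm high, beyond the box; point on its axis 50 mm up; leave alone
- creamer_bowl_mid (a point): glass bowl of creamer cups, 112 mm across, 50 mm high, beyond the box; point on its axis 25 mm up; leave alone
- spoon: steel spoon 140 mm long lying on the table between the robot and the box; origin under its middle; leave alone
- milk_frother_mid (a point): white frother bottle with wide collar, 84 mm across, 200 mm high, standing off to the robot's left; point on its axis 100 mm up; leave alone
- saucers: stack of white saucers, 140 mm across, 40 mm high, to the robot's right; origin at the centre of its underside; leave alone
- biscuit_tin_center (a point): plain steel tin, 110 mm across, 90 mm high, to the robot's left; its centre; leave alone
Not all that is in view belongs to the job. Of the things like the sweets_box, leave any that is orange, red or yellow; of the rest the larger one is meant.

How it is judged:
By the outcome, as a careful person would: the job done as asked, in the order asked, and still so for the second after the job is handed in, with the robot touching nothing.
It also fails if it takes over 48 s, if anything falls off the work surface, if the arm or the gripper's body presses on something with over 40 N, if the wrist force passes 120 N, or if a joint passes its speed limit or range.

## Robot

A 7-joint arm with a two-finger parallel gripper is mounted at the origin on the work surface. World frame = base frame: x ahead of the robot, y to its left, z up, the work surface at z = 0. Lengths are in mm, angles in rad, forces in N, time in s.
With the tool pointing down it reaches from about 425 to 925 mm from the base axis. Payload 6.8 kg.
Tool frame: the origin (TCP) lies between the finger pads; the fingertips stand 25 mm ahead of it and the grasp point (between the pads) lies 6 mm ahead of it (manip.tip_reach is the distance from the TCP to the fingertips, in mm); z points along the fingers, y is the line along which they close (so a half turn about z gives the same grasp; the last joint's range is limited). The gripper opens to 88 mm and grips with 3 to 60 N. Pads are 20 mm wide; open, the fingers measure 115 mm over their backs; the gripper's body (75 mm by 178 mm) begins 61 mm behind the grasp point.
Start: joints at [-1.316, 0.477, 0.022, 1.555, -0.011, 1.109, -0.083], TCP at [239.55, 631.081, 218.564] pointing down, gripper open.
Joint ranges: [-2.96, 2.96], [-0.34, 2.1], [-1.41, 1.46], [0.24, 2.44], [-1.37, 4.51], [0.17, 1.92], [-2.96, 2.96]. Speed limits (rad/s): [2.39, 2.39, 3.14, 3.14, 3.14, 3.14, 3.14].

## Interface

Orientations are given as [roll, pitch, yaw] about the fixed x, y, z axes, in that order (R = Rz(yaw) Ry(pitch) Rx(roll)).
In Python, from rig import get_state, optics, workorder, manip gives the robot as it stands. The module is installed in compiled form; this text tells all that it offers.
- The arm moves only by the shell command python3 -m crank 'ROWS' [FORCE]. ROWS is JSON, a list of rows, each an object of numbers: "claw": the finger opening in mm, from 0 to 87.8; "tx", "ty", "tz": the shift along the tool's x, y, z in units of 40 mm (1.0 is 40 mm); "spin": the turn about the tool's z in units of 8 degrees (1.0 is 8 degrees). A call has 1 to 5 rows; each row shifts and turns the commanded pose from where the row before left it, along the tool's axes as they then stand; what a row does not reach is not made up. A row lasts 1/10 s, in which the tool goes at most 50 mm and 8.59 degrees, less where a joint would pass 70% of its speed; a pose out of reach is approached as far as the arm can. A call is refused whole if a number of a shift passes 1 or a number of a turn 1, either way. A call with a gripper value outside its range is refused whole. The fingers move at their own pace and stop on an object; FORCE is the grip in N (left out, the last holds). Time passes only in rows, so rows that do not move let the fingers close. It gives the time, the measured TCP pose, the force, the opening and the grip force at its end, in the units of the state.
- get_state(): the state, without advancing time (a new reading comes with each control period).
- optics.snapshot(name): name is "scene" or "top" or "wrist"; returns a dict with "color" (384x512x3 uint8, red, green, blue), "fovy" (degrees; the focal length in pixels is half the picture's height over the tangent of half this angle, whatever the lens; pixels are square), "cx", "cy" (the principal point, pixels), "k1" (the pictures are not rectified: a ray, as slopes to the right and down, at radius r is drawn at 1 + k1 r^2 times it, then the intrinsics apply), "origin" and "attitude" of the camera in the world. Camera axes: x right, y down, z forward; pixel columns grow to the right and rows downward; lengths in mm; the calibration is good to about 2 mm. A picture is of the moment at which its call begins. There is no depth.
- workorder.hand_in(): hands the job in; it is judged then, once.
The state is a dict: "time": time; "qpos": joint angles; "dq": joint speeds; "effort": joint torques, N m; "ee_pos": TCP position; "eef_rot": TCP orientation; "wrist_force": force on the tool from outside, world axes, zero at the start; "wrist_torque": the same for the moment, N m; "width": finger opening in mm; "grasp_force": force on a finger pad.
Only numpy, scipy, OpenCV 4.12 (cv2) and the standard library are available. Lean on these libraries where they do the work, as an engineer would, in place of code of your own. Each camera call takes 0.05 s, during which the arm holds its last target. There are 200 camera calls.

## Working session

There is one attempt and no reset: what is moved stays moved. The work goes in short steps, Python scripts to look and compute and a shell command to move; the robot and the scene stay as the last step left them, time stands still between calls to the robot, and variables do not carry over. Pictures are saved under pics/ and viewed, at most 10 in all, crops included, and the job is handed in when it is done.

```bash
mkdir -p pics
cat > h.py <<'E'
import numpy as np, cv2
from rig import get_state, optics
def snap(n,f):
    s=optics.snapshot(n); cv2.imwrite(f'pics/{f}.png',s['color'][:,:,::-1]); 
    np.save(f'pics/{f}.npy',s,allow_pickle=True); return s
def rot(a):
    from scipy.spatial.transform import Rotation as R
    a=np.array(a,float)
    if a.shape==(3,3): return a
    if a.size==3: return R.from_euler('xyz',a).as_matrix()
    raise ValueError(a)
def K(s):
    h,w=s['color'].shape[:2]; f=h/2/np.tan(np.radians(s['fovy'])/2)
    return np.array([[f,0,s['cx']],[0,f,s['cy']],[0,0,1]])
def undist(s,px):
    m=K(s); d=(np.array(px,float).reshape(-1,2)-m[:2,2])/m[0,0]; u=d.copy()
    for _ in range(20): u=d/(1+s['k1']*(u**2).sum(1,keepdims=True))
    return np.c_[u,np.ones(len(u))]
def plane(s,px,z):
    d=undist(s,px)@rot(s['attitude']).T; o=np.array(s['origin']); return o+d*((z-o[2])/d[:,2])[:,None]
def proj(s,P):
    c=(np.array(P,float).reshape(-1,3)-s['origin'])@rot(s['attitude']); u=c[:,:2]/c[:,2:]
    u=u*(1+s['k1']*(u**2).sum(1,keepdims=True)); return u*K(s)[0,0]+K(s)[:2,2]
E
python3 - <<'E'
from h import *
a=snap('top','top0');b=snap('scene','scene0')
for s in(a,b): print({k:v for k,v in s.items() if k!='color'})
print(get_state())
E
```

```text
{'fovy': 54.18340638911013, 'cx': 254.00980821950807, 'cy': 192.3008330833278, 'k1': -0.08779661209118161, 'origin': array([ 337.47881499,   -9.43791217, 1265.13682101]), 'attitude': array([-2.98556251e+00,  2.11845413e-03, -1.54609267e+00])}
{'fovy': 42.465183206026865, 'cx': 248.9722637280011, 'cy': 193.76363558944752, 'k1': 0.03303433030430321, 'origin': array([1320.00570201,  887.50500353, 1435.93328771]), 'attitude': array([-2.414301  ,  0.01964287,  2.40034409])}
{'time': 0.1, 'qpos': array([-1.31608863,  0.47772564,  0.0223417 ,  1.5562929 , -0.01151448,
        1.10924878, -0.08312015]), 'dq': array([ 0.00041133, -0.00034123,  0.0008482 , -0.00328811, -0.00092201,
       -0.00119839,  0.00026778]), 'effort': array([ 4.10672437e-03, -5.84086454e+01,  1.53986737e+00, -2.73310000e+01,
       -5.41490433e-02,  1.31929934e-02,  6.30062641e-05]), 'ee_pos': array([239.38090823, 630.58501719, 217.69860644]), 'eef_rot': array([-3.14004904e+00,  9.79851511e-05,  2.77877991e+00]), 'wrist_force': array([-0.416549  , -0.00280372,  0.60932371]), 'wrist_torque': array([ 0.01404244, -0.0083079 ,  0.00215609]), 'grasp_force': 0.0, 'width': 87.5426455719527}
```

View pics/top0.png

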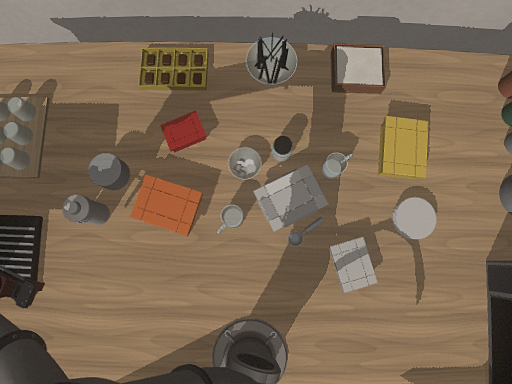

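View pics/scene0.png

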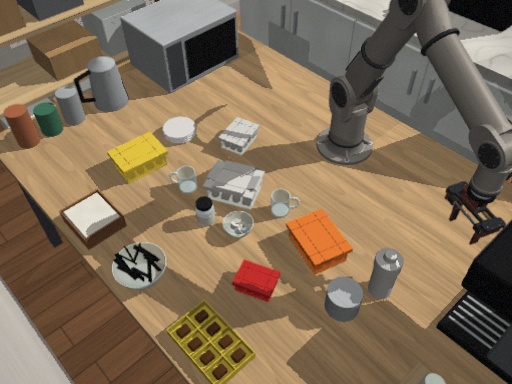

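Top view: the larger white box is at about (290,198), a small white decoy at (354,264), and orange, red and yellow boxes around them. In the scene view the target is at (235,183). I'll enlarge both.

Run:
```python
from h import *
a=cv2.imread('pics/top0.png')[155:245,240:340];b=cv2.imread('pics/scene0.png')[145:225,190:280]
f=lambda i:cv2.resize(i,(400*i.shape[1]//i.shape[0]*1,400),interpolation=cv2.INTER_CUBIC)
c=np.hstack([f(a),f(b)])[:,:];c=cv2.resize(c,(800,int(400*800/c.shape[1])));print(c.shape, f(a).shape,f(b).shape)
cv2.imwrite('pics/z0.png',c)
```

```text
(357, 800, 3) (400, 444, 3) (400, 450, 3)
```

View pics/z0.png

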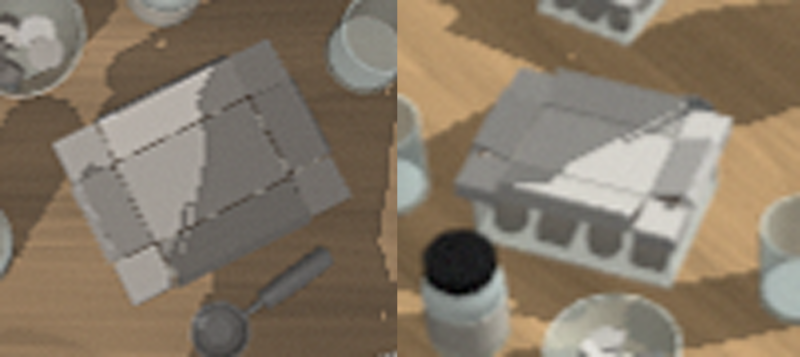

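The crop shows the lid. In the top view its corners are at crop (55,145), (268,40), (351,197) and (136,304). In the scene view they are at (525,70), (732,118), (667,207) and (457,190).

```bash
cat > m.py <<'E'
from h import *
a=np.load('pics/top0.npy',allow_pickle=True).item();b=np.load('pics/scene0.npy',allow_pickle=True).item()
ct=np.array([(55,145),(268,40),(351,197),(136,304)])/3.97+[240,155]-.4
P=plane(a,ct,78);print(P.round(1))
L=[np.linalg.norm(P[i]-P[(i+1)%4]) for i in range(4)];print(np.round(L,1),P.mean(0))
print('scene proj',(((proj(b,P)-[190,145]+.4)*4.47)+[397,0]).round())
cs=np.array([(525,70),(732,118),(457,190),(667,207)]);cs=(cs-[397,0])/4.47+[190,145]-.4
print(plane(b,cs,78).round(1))
E
python3 m.py
```

```text
[[ 5.279e+02 -4.000e-01  7.800e+01]
 [ 6.190e+02 -1.724e+02  7.800e+01]
 [ 4.913e+02 -2.397e+02  7.800e+01]
 [ 4.016e+02 -6.800e+01  7.800e+01]]
[194.6 144.4 193.8 143.2] [ 509.95064258 -120.10671835   78.        ]
scene proj [[676. 237.]
 [457. 181.]
 [522.  67.]
 [731. 118.]]
[[ 492.2 -234.9   78. ]
 [ 401.2  -67.3   78. ]
 [ 625.5 -164.8   78. ]
 [ 511.1  -30.    78. ]]
```

The centre is about (510,-120), the yaw about 27.9°, and the two views agree on a height of about 78 mm. Next I'll raise the arm, close the gripper and align tool x with box +y.

```bash
python3 -m crank '[{"tz":-1,"claw":0},{"tz":-1,"spin":1,"claw":0},{"spin":1,"claw":0},{"spin":1,"claw":0},{"spin":1,"claw":0}]' 20; python3 -m crank '[{"spin":1,"claw":0},{"spin":0.16,"claw":0},{"tx":-0.5,"claw":0},{"tx":-0.9,"claw":0},{"tx":-0.9,"claw":0}]'
```

```text
invalid input
invalid input
```

```bash
python3 -m crank '[{"claw":0,"tx":0,"ty":0,"tz":-1,"spin":0},{"claw":0,"tx":0,"ty":0,"tz":-1,"spin":1},{"claw":0,"tx":0,"ty":0,"tz":0,"spin":1},{"claw":0,"tx":0,"ty":0,"tz":0,"spin":1},{"claw":0,"tx":0,"ty":0,"tz":0,"spin":1}]' 20
```

```text
time: 0.6
ee_pos: [239.4, 630.9, 298.5]
eef_rot: [-3.141, 0.0, 2.215]
wrist_force: [0.3, -0.5, 0.1]
width: 51.4
grasp_force: 0.0
```

```bash
python3 -m crank '[{"claw":0,"tx":0,"ty":0,"tz":0,"spin":1},{"claw":0,"tx":0,"ty":0,"tz":0,"spin":0.13},{"claw":0,"tx":-0.5,"ty":0,"tz":0,"spin":0},{"claw":0,"tx":-0.8,"ty":0,"tz":0,"spin":0},{"claw":0,"tx":-0.8,"ty":0,"tz":0,"spin":0}]'; for i in 1 ; do python3 -m crank '[{"claw":0,"tx":-0.8,"ty":0,"tz":0,"spin":0},{"claw":0,"tx":-0.8,"ty":0,"tz":0,"spin":0},{"claw":0,"tx":-0.8,"ty":0,"tz":0,"spin":0},{"claw":0,"tx":-0.8,"ty":0,"tz":0,"spin":0},{"claw":0,"tx":-0.8,"ty":0,"tz":0,"spin":0}]'; done
```

```text
time: 1.1
ee_pos: [279.2, 556.2, 298.0]
eef_rot: [-3.141, 0.001, 2.067]
wrist_force: [-0.1, -0.2, 0.3]
width: 11.4
grasp_force: 0.0
time: 1.6
ee_pos: [355.2, 414.6, 298.4]
eef_rot: [-3.141, 0.0, 2.066]
wrist_force: [-0.2, 0.2, -0.6]
width: 0.2
grasp_force: 0.0
```

```bash
python3 -m crank '[{"claw":0,"tx":-0.8,"ty":0,"tz":0,"spin":0},{"claw":0,"tx":-0.8,"ty":0,"tz":0,"spin":0},{"claw":0,"tx":-0.8,"ty":0,"tz":0,"spin":0},{"claw":0,"tx":-0.8,"ty":0,"tz":0,"spin":0},{"claw":0,"tx":-0.8,"ty":0,"tz":0,"spin":0}]'; python3 -m crank '[{"claw":0,"tx":-0.8,"ty":0,"tz":0,"spin":0},{"claw":0,"tx":-0.8,"ty":0,"tz":0,"spin":0},{"claw":0,"tx":-0.8,"ty":0,"tz":0,"spin":0},{"claw":0,"tx":-0.8,"ty":-0.3,"tz":0,"spin":0},{"claw":0,"tx":-0.8,"ty":-0.4,"tz":0,"spin":0}]'; python3 -m crank '[{"claw":0,"tx":-0.8,"ty":-0.5,"tz":0,"spin":0},{"claw":0,"tx":-0.8,"ty":-0.5,"tz":0,"spin":0},{"claw":0,"tx":-0.5,"ty":-0.5,"tz":0,"spin":0},{"claw":0,"tx":0,"ty":-0.2,"tz":0,"spin":0},{"claw":0,"tx":0,"ty":0,"tz":0,"spin":0}]'
python3 - <<'E'
from h import *
s=snap('wrist','w0');print({k:v for k,v in s.items() if k!='color'})
E
```

```text
time: 2.1
ee_pos: [430.6, 273.6, 298.5]
eef_rot: [-3.141, 0.0, 2.066]
wrist_force: [-0.4, -0.1, -0.2]
width: 0.6
grasp_force: 0.0
time: 2.6
ee_pos: [481.5, 119.4, 298.3]
eef_rot: [-3.141, 0.001, 2.066]
wrist_force: [0.5, 0.0, 0.4]
width: 0.4
grasp_force: 0.0
time: 3.1
ee_pos: [460.1, 14.1, 298.6]
eef_rot: [3.141, -0.001, 2.063]
wrist_force: [-1.1, -0.6, 0.4]
width: 0.2
grasp_force: 0.0
{'fovy': 69.51771787083523, 'cx': 256.4263233317346, 'cy': 188.79610747745306, 'k1': 0.010286301474552624, 'origin': array([420.64062199,  87.44573885, 465.12277922]), 'attitude': array([ 2.83491236e+00, -3.65779559e-04,  4.91991014e-01])}
```

View pics/w0.png

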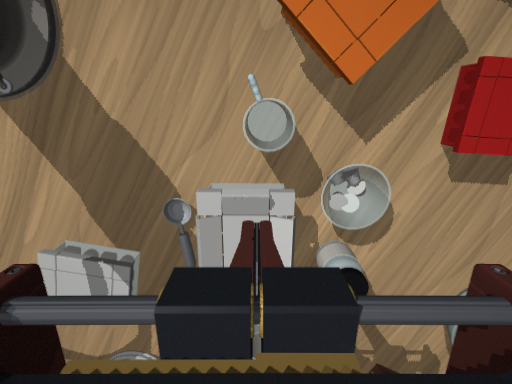

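The wrist view shows the lid's left (+y) edge, with corners at about (197,192) and (294,190). The left section stands up between them, and the mug is at (269,125).

Run:
```python
from h import *
s=np.load('pics/w0.npy',allow_pickle=True).item()
print(plane(s,[(197,191),(294,190),(212,215),(282,215)],78).round(1), plane(s,[(269,125)],80))
c=np.array([510,-120.]);t=np.radians(27.9);x=np.array([np.cos(t),np.sin(t)]);y=np.array([-x[1],x[0]])
print([ (c+sx*73*x+98*y).round(1) for sx in(-1,1)])
i=cv2.imread('pics/w0.png')[150:260,170:320];cv2.imwrite('pics/w0z.png',cv2.resize(i,None,fx=5,fy=5,interpolation=cv2.INTER_CUBIC))
```

```text
[[403.3 -64.8  78. ]
 [528.2   3.9  78. ]
 [439.1 -88.9  78. ]
 [532.4 -38.9  78. ]] [[450.45632511  68.31321224  80.        ]]
[array([399.6, -67.5]), array([528.7,   0.8])]
```

View pics/w0z.png

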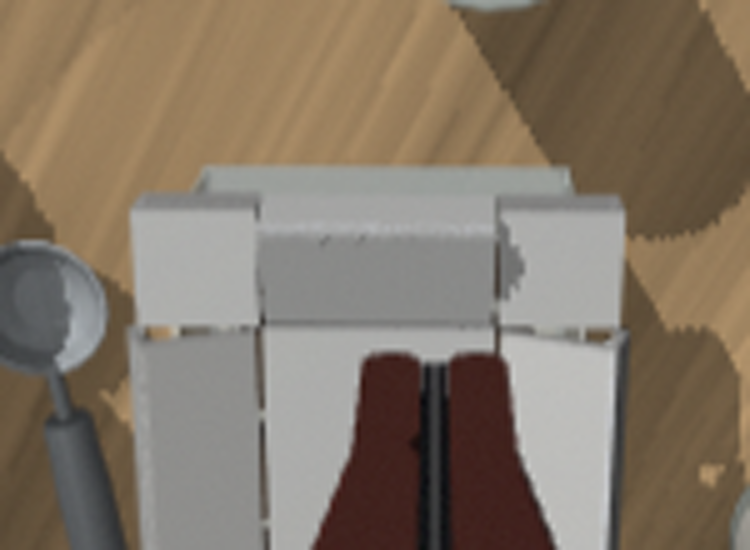

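The three near sections look raised. I'll go above rim_left's press point first.

```bash
python3 -m crank '[{"claw":0,"tx":-0.7,"ty":-0.2,"tz":0,"spin":0},{"claw":0,"tx":-0.7,"ty":-0.24,"tz":0,"spin":0},{"claw":0,"tx":0,"ty":0,"tz":0.9,"spin":0},{"claw":0,"tx":0,"ty":0,"tz":0.9,"spin":0},{"claw":0,"tx":0,"ty":0,"tz":0.9,"spin":0}]'; python3 -m crank '[{"claw":0,"tx":0,"ty":0,"tz":0.8,"spin":0},{"claw":0,"tx":0,"ty":0,"tz":0.6,"spin":0},{"claw":0,"tx":0,"ty":0,"tz":0.2,"spin":0},{"claw":0,"tx":0,"ty":0,"tz":0,"spin":0},{"claw":0,"tx":0,"ty":0,"tz":0,"spin":0}]'
python3 - <<'E'
from h import *
s=get_state();print(s['ee_pos'],s['wrist_force'])
E
```

```text
time: 3.65
ee_pos: [472.7, -41.4, 189.4]
eef_rot: [3.14, 0.0, 2.066]
wrist_force: [0.0, 1.1, 0.5]
width: 0.7
grasp_force: 0.0
time: 4.15
ee_pos: [472.8, -42.6, 127.4]
eef_rot: [3.14, 0.0, 2.064]
wrist_force: [0.4, 0.5, 1.0]
width: 0.3
grasp_force: 0.0
[472.7899297  -42.59091988 127.35365541] [0.37530654 0.52652355 0.96377923]
```

```bash
python3 -m crank '[{"claw":0,"tx":0,"ty":0,"tz":0.12,"spin":0},{"claw":0,"tx":0,"ty":0,"tz":0.12,"spin":0},{"claw":0,"tx":0,"ty":0,"tz":0.08,"spin":0},{"claw":0,"tx":0,"ty":0,"tz":0.07,"spin":0},{"claw":0,"tx":0,"ty":0,"tz":0,"spin":0}]'; python3 -m crank '[{"claw":0,"tx":0,"ty":0,"tz":0.06,"spin":0},{"claw":0,"tx":0,"ty":0,"tz":0,"spin":0}]';python3 -m crank '[{"claw":0,"tx":0,"ty":0,"tz":0.06,"spin":0},{"claw":0,"tx":0,"ty":0,"tz":0,"spin":0}]';python3 -m crank '[{"claw":0,"tx":0,"ty":0,"tz":0.05,"spin":0},{"claw":0,"tx":0,"ty":0,"tz":0,"spin":0}]'
```

```text
time: 4.65
ee_pos: [471.5, -43.2, 110.7]
eef_rot: [-3.141, -0.0, 2.062]
wrist_force: [0.6, 0.3, -0.6]
width: 0.5
grasp_force: 0.0
time: 4.85
ee_pos: [471.7, -43.2, 108.4]
eef_rot: [-3.141, -0.0, 2.062]
wrist_force: [0.2, 0.0, 0.4]
width: 0.8
grasp_force: 0.0
time: 5.05
ee_pos: [471.7, -43.1, 105.9]
eef_rot: [-3.141, -0.0, 2.062]
wrist_force: [0.5, 0.4, 0.0]
width: -0.2
grasp_force: 0.0
time: 5.25
ee_pos: [471.6, -43.1, 103.9]
eef_rot: [-3.141, -0.0, 2.062]
wrist_force: [0.9, 0.3, -0.4]
width: 0.5
grasp_force: 0.0
```

```bash
python3 -m crank '[{"claw":0,"tx":0,"ty":0,"tz":0.04,"spin":0},{"claw":0,"tx":0,"ty":0,"tz":0,"spin":0}]';python3 -m crank '[{"claw":0,"tx":0,"ty":0,"tz":0.03,"spin":0},{"claw":0,"tx":0,"ty":0,"tz":0,"spin":0}]'
python3 - <<'E'
from h import *
snap('wrist','w1');snap('top','t1');snap('scene','s1')
i=cv2.imread('pics/w1.png')[60:330,110:400];cv2.imwrite('pics/w1z.png',cv2.resize(i,None,fx=2.1,fy=2.1,interpolation=cv2.INTER_CUBIC))
E
```

```text
time: 5.45
ee_pos: [471.7, -43.2, 102.4]
eef_rot: [-3.141, -0.0, 2.062]
wrist_force: [-0.4, -0.3, 0.9]
width: -0.1
grasp_force: 0.0
time: 5.65
ee_pos: [471.7, -43.1, 101.3]
eef_rot: [-3.141, -0.0, 2.062]
wrist_force: [0.1, 1.4, 0.1]
width: 0.4
grasp_force: 0.0
```

View pics/w1z.png

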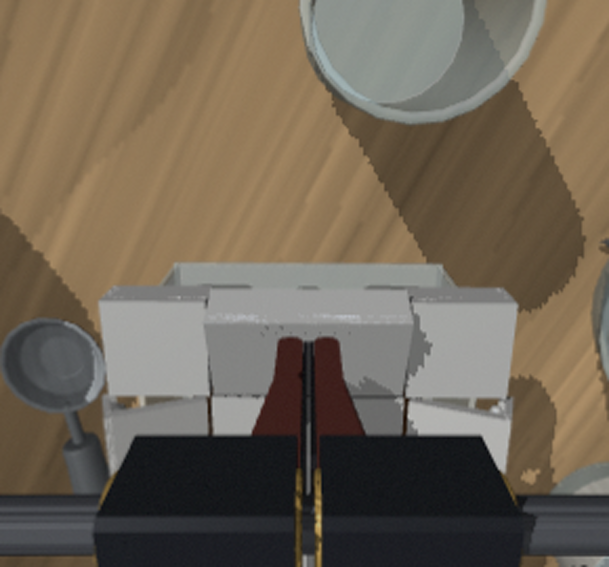

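Run:
```python
from h import *
from rig import manip
print(manip.tip_reach, [a for a in dir(manip) if a[0]!='_'])
s=np.load('pics/w1.npy',allow_pickle=True).item()
p=get_state()['ee_pos'];print(p)
for r in(0,10,20,25):print(r,((proj(s,p-[0,0,r])-[110,60])*2.1).round())
c=np.array([(100,300),(517,300),(210,396),(408,396)])/2.1+[110,60]
print(plane(s,c,78).round(1))
```

```text
25.0 ['MotionError', 'tip_reach']
[471.81281157 -43.15032695 101.36183359]
0 [[308. 363.]]
10 [[308. 349.]]
20 [[308. 337.]]
25 [[308. 331.]]
[[402.2 -66.3  78. ]
 [530.    2.1  78. ]
 [452.  -82.4  78. ]
 [516.1 -48.   78. ]]
```

Run:
```python
from h import *
s=np.load('pics/s1.npy',allow_pickle=True).item();t=np.load('pics/t1.npy',allow_pickle=True).item()
p=np.array([471.8,-43.1,101.4])
for n in(s,t): print(proj(n,p),proj(n,p-[0,0,25]))
o=(185,120);i=cv2.imread('pics/s1.png')[o[1]:o[1]+120,o[0]:o[0]+110]
i=cv2.resize(i,None,fx=5,fy=5,interpolation=cv2.INTER_CUBIC)
q=(proj(s,p-[0,0,25])[0]-o)*5;cv2.circle(i,tuple(int(v) for v in q),4,(0,0,255),1)
cv2.imwrite('pics/s1z.png',i)
```

```text
[[255.30996356 179.36436064]] [[255.37698506 183.94271183]]
[[266.65451068 208.0131889 ]] [[266.40963573 208.90817263]]
```

View pics/s1z.png

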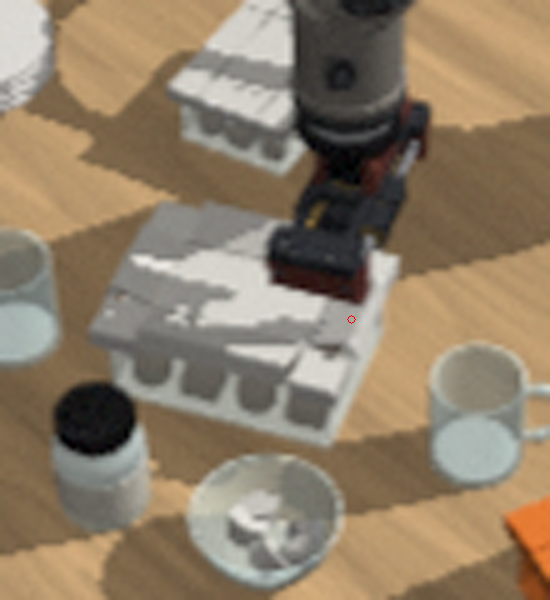

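The tip is still visibly above the raised section and there is no force, so the tip reach seems shorter than stated with the gripper closed. I'll keep going down in small steps and watch the force.

```bash
python3 -m crank '[{"claw":0,"tx":0,"ty":0,"tz":0.07,"spin":0},{"claw":0,"tx":0,"ty":0,"tz":0,"spin":0}]';python3 -m crank '[{"claw":0,"tx":0,"ty":0,"tz":0.07,"spin":0},{"claw":0,"tx":0,"ty":0,"tz":0,"spin":0}]'
```

```text
time: 6.0
ee_pos: [471.6, -43.1, 98.3]
eef_rot: [-3.141, -0.0, 2.063]
wrist_force: [-0.8, -0.2, -0.4]
width: 0.4
grasp_force: 0.0
time: 6.2
ee_pos: [471.6, -43.1, 95.4]
eef_rot: [-3.141, -0.0, 2.063]
wrist_force: [-0.2, -0.4, 0.2]
width: 0.8
grasp_force: 0.0
```

Run:
```python
from h import *
for f,p in(('w0',[460.1,14.1,298.6]),('w1',[471.8,-43.1,101.4])):
    s=np.load(f'pics/{f}.npy',allow_pickle=True).item();i=s['color'].astype(int)
    m=(i[...,0]-i[...,1]>25)&(i[...,0]<110); m[:150]=0;m[300:]=0;m[:,:235]=0;m[:,280:]=0
    ys,xs=np.nonzero(m);k=ys<ys.min()+3;print(f,ys.min(),xs[k].min(),xs[k].max())
    tx=np.array([np.cos(2.063),np.sin(2.063),0])
    for e in(-10,0,10):print(e,[proj(s,np.array(p)+e*tx-[0,0,r])[0].round(1).tolist() for r in(0,12,25)])
```

```text
w0 221 243 270
-10 [[256.5, 246.0], [256.5, 237.7], [256.5, 229.7]]
0 [[256.5, 232.6], [256.5, 224.9], [256.5, 217.5]]
10 [[256.5, 218.8], [256.5, 211.8], [256.5, 205.1]]
w1 221 243 270
-10 [[256.7, 246.1], [256.7, 237.7], [256.7, 229.7]]
0 [[256.7, 232.7], [256.7, 225.0], [256.7, 217.6]]
10 [[256.7, 218.8], [256.7, 211.8], [256.7, 205.1]]
```

```bash
for i in 1; do python3 -m crank '[{"claw":0,"tx":0,"ty":0,"tz":0.07,"spin":0},{"claw":0,"tx":0,"ty":0,"tz":0,"spin":0}]';python3 -m crank '[{"claw":0,"tx":0,"ty":0,"tz":0.05,"spin":0},{"claw":0,"tx":0,"ty":0,"tz":0,"spin":0}]';python3 -m crank '[{"claw":0,"tx":0,"ty":0,"tz":0.05,"spin":0},{"claw":0,"tx":0,"ty":0,"tz":0,"spin":0}]'; done
python3 - <<'E'
from h import *
snap('wrist','w2');snap('top','t2')
i=cv2.imread('pics/w2.png')[160:270,180:330]
j=cv2.imread('pics/t2.png')[150:250,230:350]
f=lambda i:cv2.resize(i,(i.shape[1]*450//i.shape[0]*1,450),interpolation=cv2.INTER_CUBIC)
c=np.hstack([f(i),f(j)]);cv2.imwrite('pics/w2z.png',cv2.resize(c,None,fx=.68,fy=.68))
E
```

```text
time: 6.4
ee_pos: [471.6, -43.2, 92.6]
eef_rot: [-3.141, -0.0, 2.062]
wrist_force: [-0.3, -0.0, -0.8]
width: 0.5
grasp_force: 0.0
time: 6.6
ee_pos: [471.6, -43.2, 90.7]
eef_rot: [-3.141, -0.0, 2.062]
wrist_force: [0.6, -0.2, -0.1]
width: 0.3
grasp_force: 0.0
time: 6.8
ee_pos: [471.7, -43.1, 88.8]
eef_rot: [-3.141, -0.0, 2.062]
wrist_force: [0.4, 0.1, 0.7]
width: 0.4
grasp_force: 0.0
```

View pics/w2z.png

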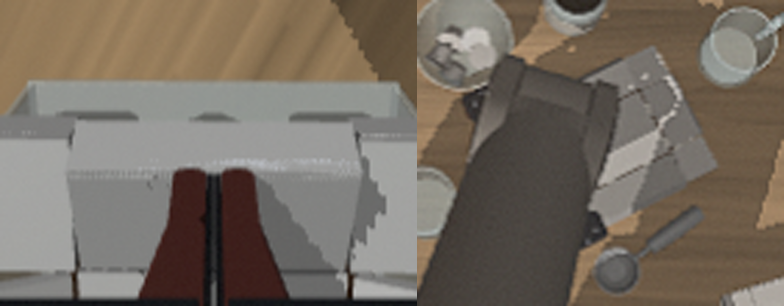

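The tip is now just above the section's outer lip. I'll shift 4 mm inward and go on.

```bash
python3 -m crank '[{"claw":0,"tx":-0.1,"ty":0,"tz":0,"spin":0},{"claw":0,"tx":0,"ty":0,"tz":0.05,"spin":0},{"claw":0,"tx":0,"ty":0,"tz":0,"spin":0}]';python3 -m crank '[{"claw":0,"tx":0,"ty":0,"tz":0.05,"spin":0},{"claw":0,"tx":0,"ty":0,"tz":0,"spin":0}]';python3 -m crank '[{"claw":0,"tx":0,"ty":0,"tz":0.05,"spin":0},{"claw":0,"tx":0,"ty":0,"tz":0,"spin":0}]'; python3 -m crank '[{"claw":0,"tx":0,"ty":0,"tz":0.05,"spin":0},{"claw":0,"tx":0,"ty":0,"tz":0,"spin":0}]'
```

```text
time: 7.2
ee_pos: [473.6, -46.9, 86.8]
eef_rot: [-3.141, -0.0, 2.062]
wrist_force: [0.2, -0.3, 0.3]
width: 0.7
grasp_force: 0.0
time: 7.4
ee_pos: [473.7, -46.6, 84.8]
eef_rot: [-3.142, -0.0, 2.063]
wrist_force: [-1.1, -0.4, 0.9]
width: 0.7
grasp_force: 0.4
time: 7.6
ee_pos: [473.8, -46.4, 83.0]
eef_rot: [3.141, -0.0, 2.063]
wrist_force: [0.7, 1.4, 5.1]
width: 0.5
grasp_force: 2.1
time: 7.8
ee_pos: [473.6, -46.1, 81.0]
eef_rot: [3.141, -0.001, 2.063]
wrist_force: [-1.2, 2.0, 4.9]
width: 0.5
grasp_force: 2.0
```

```bash
for i in 1; do python3 -m crank '[{"claw":0,"tx":0,"ty":0,"tz":0.05,"spin":0},{"claw":0,"tx":0,"ty":0,"tz":0,"spin":0}]';python3 -m crank '[{"claw":0,"tx":0,"ty":0,"tz":0.05,"spin":0},{"claw":0,"tx":0,"ty":0,"tz":0,"spin":0}]';python3 -m crank '[{"claw":0,"tx":0,"ty":0,"tz":0.05,"spin":0},{"claw":0,"tx":0,"ty":0,"tz":0,"spin":0}]'; done | grep -E "time|pos|wrist"
```

```text
time: 8.0
ee_pos: [473.6, -46.3, 78.9]
wrist_force: [0.0, 0.3, 2.0]
time: 8.2
ee_pos: [473.5, -46.9, 76.6]
wrist_force: [0.3, -0.1, 0.3]
time: 8.4
ee_pos: [473.7, -47.0, 74.8]
wrist_force: [0.4, 0.3, 1.7]
```

```bash
for i in 1; do python3 -m crank '[{"claw":0,"tx":0,"ty":0,"tz":0.03,"spin":0},{"claw":0,"tx":0,"ty":0,"tz":0,"spin":0}]';python3 -m crank '[{"claw":0,"tx":0,"ty":0,"tz":0.03,"spin":0},{"claw":0,"tx":0,"ty":0,"tz":0,"spin":0}]';python3 -m crank '[{"claw":0,"tx":0,"ty":0,"tz":0.03,"spin":0},{"claw":0,"tx":0,"ty":0,"tz":0,"spin":0}]'; done | grep -E "time|pos|wrist"
```

```text
time: 8.6
ee_pos: [473.8, -47.0, 74.2]
wrist_force: [-1.8, -0.0, 9.0]
time: 8.8
ee_pos: [473.8, -46.9, 73.8]
wrist_force: [-5.6, 0.1, 21.7]
time: 9.0
ee_pos: [473.9, -46.9, 73.5]
wrist_force: [-10.6, 1.4, 35.7]
```

Rim_left went through its snap and now resists at flush (TCP z ≈ 74.3). Next is rim_near.

```bash
python3 -m crank '[{"claw":0,"tx":0,"ty":0,"tz":-0.1,"spin":0},{"claw":0,"tx":0,"ty":0,"tz":-0.8,"spin":0},{"claw":0,"tx":-0.7,"ty":-0.5,"tz":0,"spin":0},{"claw":0,"tx":-0.7,"ty":-0.5,"tz":0,"spin":0},{"claw":0,"tx":-0.63,"ty":-0.5,"tz":0,"spin":0}]';python3 -m crank '[{"claw":0,"tx":0,"ty":0,"tz":0.3,"spin":0},{"claw":0,"tx":0,"ty":0,"tz":0,"spin":0},{"claw":0,"tx":0,"ty":0,"tz":0,"spin":0}]'|grep -E "time|pos|wrist"
python3 - <<'E'
from h import *
s=snap('wrist','w3')
i=s['color'][60:300,130:390,::-1];cv2.imwrite('pics/w3z.png',cv2.resize(i,None,fx=2.3,fy=2.3,interpolation=cv2.INTER_CUBIC))
E
```

```text
time: 9.5
ee_pos: [459.2, -147.6, 107.6]
eef_rot: [3.141, 0.0, 2.063]
wrist_force: [1.2, 0.1, 0.9]
width: 0.2
grasp_force: 0.0
time: 9.8
ee_pos: [458.9, -145.5, 94.9]
wrist_force: [0.4, -0.0, -0.2]
```

View pics/w3z.png

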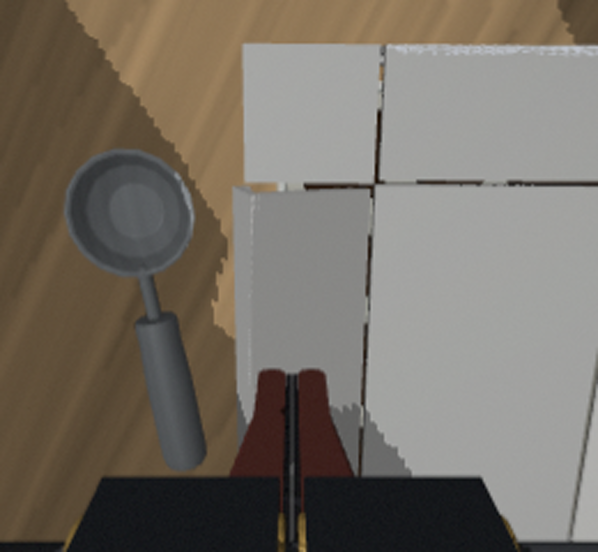

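Rim_left now lies flush. The tip is above rim_near about 14 mm in from its edge, so I'll press there.

```bash
(python3 -m crank '[{"claw":0,"tx":0,"ty":0,"tz":0.1,"spin":0},{"claw":0,"tx":0,"ty":0,"tz":0.1,"spin":0},{"claw":0,"tx":0,"ty":0,"tz":0.06,"spin":0},{"claw":0,"tx":0,"ty":0,"tz":0.05,"spin":0},{"claw":0,"tx":0,"ty":0,"tz":0,"spin":0}]';python3 -m crank '[{"claw":0,"tx":0,"ty":0,"tz":0.05,"spin":0},{"claw":0,"tx":0,"ty":0,"tz":0.05,"spin":0},{"claw":0,"tx":0,"ty":0,"tz":0.05,"spin":0},{"claw":0,"tx":0,"ty":0,"tz":0,"spin":0}]';python3 -m crank '[{"claw":0,"tx":0,"ty":0,"tz":0.03,"spin":0},{"claw":0,"tx":0,"ty":0,"tz":0,"spin":0}]')|grep -E "time|pos|wrist"
```

```text
time: 10.35
ee_pos: [458.9, -146.3, 82.9]
wrist_force: [-1.0, 0.7, 3.8]
time: 10.75
ee_pos: [459.1, -146.7, 76.8]
wrist_force: [-0.1, 0.2, -0.1]
time: 10.95
ee_pos: [459.2, -146.5, 75.6]
wrist_force: [-0.5, 0.6, 0.1]
```

```bash
(python3 -m crank '[{"claw":0,"tx":0,"ty":0,"tz":0.03,"spin":0},{"claw":0,"tx":0,"ty":0,"tz":0,"spin":0}]';python3 -m crank '[{"claw":0,"tx":0,"ty":0,"tz":0.03,"spin":0},{"claw":0,"tx":0,"ty":0,"tz":0,"spin":0}]';python3 -m crank '[{"claw":0,"tx":0,"ty":0,"tz":0.03,"spin":0},{"claw":0,"tx":0,"ty":0,"tz":0,"spin":0}]')|grep -E "time|pos|wrist"
```

```text
time: 11.15
ee_pos: [459.4, -146.6, 74.6]
wrist_force: [-0.4, 0.6, 2.4]
time: 11.35
ee_pos: [459.4, -146.6, 74.1]
wrist_force: [-2.0, 2.5, 12.1]
time: 11.55
ee_pos: [459.5, -146.7, 73.7]
wrist_force: [-6.0, 2.3, 24.2]
```

```bash
python3 -m crank '[{"claw":0,"tx":0,"ty":0,"tz":-0.1,"spin":0},{"claw":0,"tx":0,"ty":0,"tz":-0.8,"spin":0},{"claw":0,"tx":-0.7,"ty":0.48,"tz":0,"spin":0},{"claw":0,"tx":-0.7,"ty":0.48,"tz":0,"spin":0},{"claw":0,"tx":-0.71,"ty":0.48,"tz":0,"spin":0}]' >/dev/null;(python3 -m crank '[{"claw":0,"tx":0,"ty":0,"tz":0.3,"spin":0},{"claw":0,"tx":0,"ty":0,"tz":0,"spin":0},{"claw":0,"tx":0,"ty":0,"tz":0,"spin":0}]';python3 -m crank '[{"claw":0,"tx":0,"ty":0,"tz":0.1,"spin":0},{"claw":0,"tx":0,"ty":0,"tz":0.1,"spin":0},{"claw":0,"tx":0,"ty":0,"tz":0.06,"spin":0},{"claw":0,"tx":0,"ty":0,"tz":0.05,"spin":0},{"claw":0,"tx":0,"ty":0,"tz":0,"spin":0}]';python3 -m crank '[{"claw":0,"tx":0,"ty":0,"tz":0.05,"spin":0},{"claw":0,"tx":0,"ty":0,"tz":0.05,"spin":0},{"claw":0,"tx":0,"ty":0,"tz":0.05,"spin":0},{"claw":0,"tx":0,"ty":0,"tz":0,"spin":0}]')|grep -E "time|pos|wrist"
```

```text
time: 12.35
ee_pos: [548.1, -193.2, 95.3]
wrist_force: [-0.2, -0.3, 0.7]
time: 12.85
ee_pos: [549.7, -193.9, 83.9]
wrist_force: [-1.2, 0.2, 3.6]
time: 13.25
ee_pos: [549.8, -193.9, 77.6]
wrist_force: [-0.5, -0.4, 1.0]
```

```bash
(python3 -m crank '[{"claw":0,"tx":0,"ty":0,"tz":0.05,"spin":0},{"claw":0,"tx":0,"ty":0,"tz":0,"spin":0}]';python3 -m crank '[{"claw":0,"tx":0,"ty":0,"tz":0.03,"spin":0},{"claw":0,"tx":0,"ty":0,"tz":0,"spin":0}]';python3 -m crank '[{"claw":0,"tx":0,"ty":0,"tz":0.03,"spin":0},{"claw":0,"tx":0,"ty":0,"tz":0,"spin":0}]';python3 -m crank '[{"claw":0,"tx":0,"ty":0,"tz":0.03,"spin":0},{"claw":0,"tx":0,"ty":0,"tz":0,"spin":0}]')|grep -E "time|pos|wrist"
```

```text
time: 13.45
ee_pos: [549.3, -193.3, 75.2]
wrist_force: [-0.1, 1.3, -0.2]
time: 13.65
ee_pos: [549.5, -193.3, 74.5]
wrist_force: [-0.9, 1.2, 2.4]
time: 13.85
ee_pos: [549.6, -193.4, 74.1]
wrist_force: [-4.4, 3.0, 11.1]
time: 14.05
ee_pos: [549.7, -193.4, 73.9]
wrist_force: [-6.9, 4.6, 19.8]
```

```bash
python3 -m crank '[{"claw":0,"tx":0,"ty":0,"tz":-0.1,"spin":0},{"claw":0,"tx":0,"ty":0,"tz":-0.8,"spin":0},{"claw":0,"tx":0.7,"ty":0.5,"tz":0,"spin":0},{"claw":0,"tx":0.7,"ty":0.5,"tz":0,"spin":0},{"claw":0,"tx":0.68,"ty":0.5,"tz":0,"spin":0}]' >/dev/null;(python3 -m crank '[{"claw":0,"tx":0,"ty":0,"tz":0.3,"spin":0},{"claw":0,"tx":0,"ty":0,"tz":0,"spin":0},{"claw":0,"tx":0,"ty":0,"tz":0,"spin":0}]';python3 -m crank '[{"claw":0,"tx":0,"ty":0,"tz":0.1,"spin":0},{"claw":0,"tx":0,"ty":0,"tz":0.1,"spin":0},{"claw":0,"tx":0,"ty":0,"tz":0.06,"spin":0},{"claw":0,"tx":0,"ty":0,"tz":0.05,"spin":0},{"claw":0,"tx":0,"ty":0,"tz":0,"spin":0}]';python3 -m crank '[{"claw":0,"tx":0,"ty":0,"tz":0.05,"spin":0},{"claw":0,"tx":0,"ty":0,"tz":0.05,"spin":0},{"claw":0,"tx":0,"ty":0,"tz":0.05,"spin":0},{"claw":0,"tx":0,"ty":0,"tz":0,"spin":0}]')|grep -E "time|pos|wrist"
```

```text
time: 14.85
ee_pos: [562.8, -93.6, 95.9]
wrist_force: [0.8, -0.6, -1.1]
time: 15.35
ee_pos: [563.3, -92.5, 83.6]
wrist_force: [-0.3, -1.5, 0.9]
time: 15.75
ee_pos: [564.2, -92.0, 78.1]
wrist_force: [1.6, 0.2, 2.3]
```

```bash
(python3 -m crank '[{"claw":0,"tx":0,"ty":0,"tz":0.05,"spin":0},{"claw":0,"tx":0,"ty":0,"tz":0,"spin":0}]';python3 -m crank '[{"claw":0,"tx":0,"ty":0,"tz":0.04,"spin":0},{"claw":0,"tx":0,"ty":0,"tz":0,"spin":0}]';python3 -m crank '[{"claw":0,"tx":0,"ty":0,"tz":0.03,"spin":0},{"claw":0,"tx":0,"ty":0,"tz":0,"spin":0}]';python3 -m crank '[{"claw":0,"tx":0,"ty":0,"tz":0.03,"spin":0},{"claw":0,"tx":0,"ty":0,"tz":0,"spin":0}]')|grep -E "time|pos|wrist"
```

```text
time: 15.95
ee_pos: [562.7, -91.9, 75.2]
wrist_force: [0.2, 0.2, 0.6]
time: 16.15
ee_pos: [562.7, -92.1, 74.3]
wrist_force: [-1.2, 1.3, 4.5]
time: 16.35
ee_pos: [562.8, -92.0, 74.0]
wrist_force: [-5.2, 1.4, 15.9]
time: 16.55
ee_pos: [562.9, -92.1, 73.7]
wrist_force: [-8.3, 2.9, 25.5]
```

All four have reached flush. I'll lift clear and check.

```bash
python3 -m crank '[{"claw":0,"tx":0,"ty":0,"tz":-0.1,"spin":0},{"claw":0,"tx":0,"ty":0,"tz":-0.8,"spin":0},{"claw":0,"tx":0,"ty":0,"tz":-1,"spin":0},{"claw":0,"tx":0,"ty":0,"tz":-1,"spin":0},{"claw":0,"tx":0.2,"ty":-0.3,"tz":-1,"spin":0}]' >/dev/null;python3 -m crank '[{"claw":0,"tx":0.8,"ty":-0.4,"tz":-0.5,"spin":0},{"claw":0,"tx":0.8,"ty":-0.4,"tz":-0.5,"spin":0},{"claw":0,"tx":0.8,"ty":-0.4,"tz":-0.5,"spin":0},{"claw":0,"tx":0.8,"ty":0,"tz":0,"spin":0},{"claw":0,"tx":0.8,"ty":0,"tz":0,"spin":0}]';python3 -m crank '[{"claw":0,"tx":0.8,"ty":0,"tz":0,"spin":0},{"claw":0,"tx":0.8,"ty":0,"tz":0,"spin":0},{"claw":0,"tx":0.4,"ty":0,"tz":0,"spin":0},{"claw":0,"tx":0,"ty":0,"tz":0,"spin":0},{"claw":0,"tx":0,"ty":0,"tz":0,"spin":0}]'
python3 - <<'E'
from h import *
snap('wrist','w4');snap('top','t4');snap('scene','s4')
i=cv2.imread('pics/s4.png')[135:235,165:295];j=cv2.imread('pics/t4.png')[150:250,225:355]
f=lambda i:cv2.resize(i,(400,308),interpolation=cv2.INTER_CUBIC)
k=cv2.imread('pics/w4.png')[100:384,90:430]
c=np.vstack([np.hstack([f(i),f(j)]),np.hstack([cv2.resize(k,(400,290)),f(cv2.imread('pics/t4.png'))[:290]])])
cv2.imwrite('pics/fin.png',c)
E
```

```text
time: 17.55
ee_pos: [430.1, 28.4, 288.2]
eef_rot: [3.14, -0.001, 2.062]
wrist_force: [-0.3, 0.3, -0.3]
width: 0.5
grasp_force: 0.0
time: 18.05
ee_pos: [393.4, 97.5, 287.6]
eef_rot: [-3.141, 0.0, 2.063]
wrist_force: [0.5, 0.2, 0.0]
width: 0.5
grasp_force: 0.0
```

View pics/fin.png

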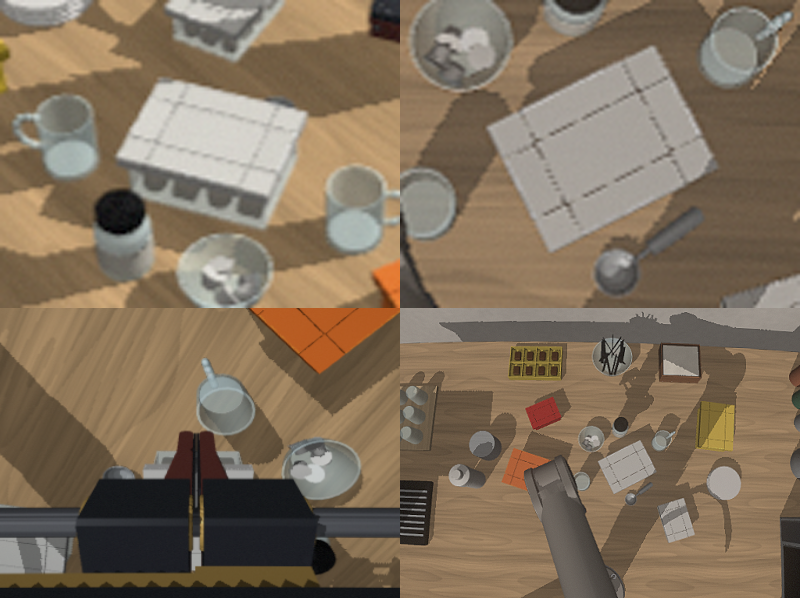

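The scene and top views show the lid flat and all four sections flush. The box and everything around it are where they were.

```bash
python3 -c "
from rig import workorder
print(workorder.hand_in())"
```

```text
the job is handed in; nothing more can be done
None
```

I pressed all four rim sections down until they gave way and stayed flush, left the box and everything else in place as far as the cameras show, and handed the job in at about 18 s.

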